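# Press the slotted clock foot into the corner of the gluing jig

## Robot

A 6-joint arm with a two-finger parallel gripper is mounted at the origin on the work surface; the furniture and walls round the work are solid. World frame = base frame: x ahead of the robot, y to its left, z up, the work surface at z = 0. Lengths are in mm, angles in rad, forces in N, time in s.
With the tool pointing down it reaches from about 350 to 975 mm from the base axis. Payload 7.1 kg.
Tool frame: the origin (TCP) lies on the centre line of the jaws, within the pads' length; the fingertips stand 17 mm ahead of it and the grasp point (between the pads) lies 2 mm behind it (tip_extent is the distance from the TCP to the fingertips, in mm); z points along the fingers, y is the line along which they close (so a half turn about z gives the same grasp; the last joint's range is limited). The gripper opens to 88 mm and grips with 3 to 60 N. Pads are 20 mm wide; open, the fingers measure 115 mm over their backs; the gripper's body (75 mm by 178 mm) begins 61 mm behind the grasp point.
Start: joints at [1.237, 0.423, 1.63, -0, 1.089, -0.019], TCP at [193.484, 594.28, 207.875] pointing down, gripper open.
Joint ranges: [-3, 3], [-0.9, 2.11], [0.09, 2.58], [-1.31, 4.45], [0.11, 2.69], [-2.54, 2.54]. Speed limits (rad/s): [2.39, 2.39, 3.01, 3.14, 3.14, 3.14].

## Interface

Orientations are given as a rotation vector (axis times angle).
In Python, from workcell import get_obs, get_image, camera_model, close_job, look_for, outline_of, pinpoint, tip_extent gives the robot as it stands.
- The arm moves only by the shell command python3 -m jog 'ROWS'. ROWS is text: rows parted by semicolons, each of 7 numbers parted by spaces: the shift along the tool's x, y, z as a fraction of full scale, then the turn, a rotation vector about the tool's x, y, z as a fraction of full scale, then the closure, from -1 (fully open) to 1 (shut). A call has 1 to 8 rows; each row is the pose to reach, as a shift and turn from the pose commanded when the call began, along the tool's axes at that moment; what a row does not reach only later rows make up. Full scale, the value 1, is 0.2 m for a shift and 30 degrees for a turn. A row lasts 1/10 s, in which the tool goes at most 50 mm and 8.59 degrees, less where a joint would pass 70% of its speed; a pose out of reach is approached as far as the arm can. A call with a number of a shift or a turn outside -1 to 1 is refused whole. A call with a gripper value outside its range is refused whole. The fingers move at their own pace and stop on an object; the grip force is fixed at half the most. Time passes only in rows, so rows that repeat a pose let the fingers close. It gives the time, the measured TCP pose, the force, the opening and the grip force at its end, in the units of the state.
- get_obs(): the state, without advancing time (a new reading comes with each control period).
- get_image(name): name is "scene" or "side" or "wrist"; returns the picture (480x640x3 uint8, red, green, blue); there is no depth.
- camera_model(name): a dict with "fx", "fy", "cx", "cy" (pixels), "origin" and "orientation" of the camera in the world; the wrist camera has in their place "tool_from_camera" (4x4, takes a point from camera to tool coordinates, whose origin is the TCP and whose axes are the flange's). Camera axes: x right, y down, z forward; pixel columns grow to the right and rows downward; lengths in mm; the calibration is good to about 2 mm. The wrist camera is an equidistant fisheye: a pixel r from the principal point sees the ray r / f radians off the axis. A picture is of the moment at which its call begins: read the wrist's pose just before it. camera_model takes no time and is no camera call.
- close_job(): hands the job in; it is judged then, once.
Trained networks look in the newest picture that a camera, given by its name, has taken for a name from the list of things; names that differ only in an ending like _2 or _b are one class to them, and where a whole thing is asked for, a point or a joint stands for the part that bears it (a point fixed in the world has none). Each returns a list of dicts, best first, with "confidence" (0 to 1); they miss things now and then, are a little off and sometimes report something else, mostly with a low value. They report only what shows in the picture. A call takes as long as a camera call. They do not tell look-alikes from the thing itself.
- look_for(target, camera): "xyz" ([x, y, z] in mm, in the coordinates of the camera as it stood for that picture, good to about 4 mm: the middle of the surface that is visible of it).
- outline_of(target, camera): "mask" (480x640 bool, what is visible of it).
- pinpoint(target, camera): "xyz" ([x, y, z] in mm, in the coordinates of the camera as it stood for that picture, good to about 4 mm: a listed point, or the origin of a listed thing).
The state is a dict: "t": time; "qpos": joint angles; "qvel": joint speeds; "joint_torque": joint torques, N m; "ee_pos": TCP position; "orientation": TCP orientation; "ft_force": force on the tool from outside, world axes, zero at the start; "moment": the same for the moment, N m; "width": finger opening in mm; "grasp_force": force on a finger pad.
Only numpy, scipy, OpenCV 4.12 (cv2) and the standard library are available. Lean on these libraries where they do the work, as an engineer would, in place of code of your own. Each camera call takes 0.05 s, during which the arm holds its last target. There are 200 camera calls.

## Task

Take the wooden clock foot that has a slot along its top and set it upright, slot up, on the jig's plywood base, in the corner between the two metal fences, with the slot running parallel to the longer fence. Push it fully home against both fences and finish while still holding it there, flat on the base, with a steady moderate push (about 10 N) on both fences at once. Leave the plain foot and everything else on the table where it stands.

Things in the scene. Friction and masses are not known exactly. Their poses are not given: they have to be found in the camera images.
- slotted_foot: Loose wooden block (clock foot), 40 mm (its x) by 70 mm (its y) by 50 mm high, about 0.1 kg; a slot 9 mm wide and 14 mm deep runs along its y through the middle of the top, open at both ends. Origin at the centre of its underside, z up. Easily gripped across its 40 mm width, high up, so that the fingers pass over the fences.
- jig: Gluing jig fixed to the table; place and yaw vary. Plywood base 150 mm (x) by 190 mm (y), 12 mm thick; origin at the centre of its underside. Two aluminium fences on it, tops 30 mm above the table: a 150 mm one along its +x edge, a 100 mm one along its -y edge, each ending 8 mm short of the corner (relief gap). The open area lies to -x and +y of the corner.
- jig_corner (a point): The point on the upper side of the plywood base where the inner face lines of the two fences meet, at jig (53, -69, 12) mm; axes as the jig's. The foot's origin is fully home at (-20, +35, 0) mm from it in jig axes, with the foot's y along the jig's y (either way round).
- long_fence: The longer aluminium fence, rigid: 16 mm (x) by 150 mm (y) by 18 mm high, part of the jig, axes as the jig's. Origin at the centre of its underside. Its inner face looks to jig -x, so the foot is pressed against it toward jig +x. Base and fences are waxed (friction about 0.2); bearing down hard on the base still takes up part of the sideways push.
- short_fence: The shorter aluminium fence, rigid: 100 mm (x) by 16 mm (y) by 18 mm high, part of the jig, axes as the jig's. Origin at the centre of its underside. Its inner face looks to jig +y, so the foot is pressed against it toward jig -y.
- plain_foot: Loose wooden block of the same outer size and wood as the slotted foot, 40 by 70 by 50 mm, but with a plain flat top; the two may stand in each other's place. Not to be used. Origin at the centre of its underside.
- tape_roll: Bystander: loose roll of packing tape lying flat, 75 by 69 mm, 45 mm high. Origin at the centre of its underside.
- timer: Bystander: loose round wind-up timer, diameter 64 mm, 39 mm high. Origin at the centre of its underside.
- tint_bottle: Bystander: loose white bottle with a screw cap, diameter 38 mm, 92 mm high. Origin at the centre of its underside.
- gravel_jar: Bystander: loose jar with a lid, diameter 58 mm, 75 mm high. Origin at the centre of its underside.
- level: Bystander: loose small spirit level, 19 mm (x) by 150 mm (y) by 30 mm high. Origin at the centre of its underside.
- pencil: Bystander: loose pencil lying on the table, 156 mm along its y, 7 mm thick. Origin at the centre of its underside.
There are look-alikes about, which are no part of the job. Leave any green look-alike of the slotted_foot alone.

How it is judged:
By the outcome, as a careful person would: the job done as asked, in the order asked, and still so for the second after the job is handed in, while the arm keeps its last pose, push and grip.
It also fails if it takes over 48 s, if anything falls off the work surface, if the arm or the gripper's body presses on something with over 40 N, if the wrist force passes 120 N, or if a joint passes its speed limit or range.

## Working session

There is one attempt and no reset: what is moved stays moved. The work goes in short steps, Python scripts to look and compute and a shell command to move; the robot and the scene stay as the last step left them, time stands still between calls to the robot, and variables do not carry over. Pictures are saved under pics/ and viewed, at most 10 in all, crops included, and the job is handed in when it is done.

```bash
mkdir -p pics; ls; python3 - <<'E'
from workcell import *
import cv2,numpy as np
o=get_obs();print(o)
for c in("scene","side","wrist"):
    im=get_image(c);cv2.imwrite(f"pics/{c}0.png",im[:,:,::-1])
    m=camera_model(c);print(c,m)
    for t in("slotted_foot","plain_foot","jig_corner"):
        for d in pinpoint(t,c)[:3]: 
            p=np.array(d["xyz"])
            if c!="wrist":
                R=np.array(m["orientation"]);R=R if R.shape==(3,3) else cv2.Rodrigues(R)[0]
                w=R@p+m["origin"]
            else:
                T=np.array(m["tool_from_camera"]);w=cv2.Rodrigues(np.array(o["orientation"]))[0]@(T@np.r_[p,1])[:3]+o["ee_pos"]
            print(c,t,round(d["confidence"],2),w.round(1))
E
```

```text
pics
{'t': 0.0, 'qpos': array([ 1.23701134e+00,  4.23866769e-01,  1.63070697e+00, -3.42388211e-05,
        1.08860954e+00, -1.89799403e-02]), 'qvel': array([ 0.00059666, -0.00017428, -0.00024596, -0.00037932,  0.0018408 ,
       -0.00020025]), 'joint_torque': array([-1.72379590e-03, -5.44619608e+01, -2.73668772e+01,  6.41619111e-02,
        2.28783960e-02, -1.34052730e-04]), 'ee_pos': array([193.29618285, 593.72835137, 207.07887239]), 'orientation': array([-4.92391346e-01, -3.10251237e+00,  2.46794567e-03]), 'ft_force': array([-0.22135598, -0.33410745,  0.25904186]), 'moment': array([-0.00518997,  0.0959163 ,  0.00845467]), 'grasp_force': 0.0, 'width': 88.00325287187437}
scene {'fx': 452.18704757522875, 'fy': 452.18704757522875, 'cx': 324.9879396943047, 'cy': 243.1503112311636, 'origin': array([ -23.53254379, -271.40671864,  714.54115647]), 'orientation': array([-2.16886972,  1.26834417, -0.45757563])}
scene slotted_foot 0.96 [299.4 165.3   2.7]
scene slotted_foot 0.75 [388.5 232.4   1.1]
scene slotted_foot 0.42 [539.4 146.8   1.2]
scene plain_foot 0.92 [536.6 146.2   2.3]
scene jig_
[... 210 characters left out ...]
ientation': array([-0.79838515, -2.32759408,  1.36622655])}
side slotted_foot 0.72 [297.8 163.5   1.7]
side slotted_foot 0.63 [380.7 233.5   4.5]
side jig_corner 0.71 [ 528.7 -247.8   10.2]
wrist {'fx': 371.64829954431775, 'fy': 371.64829954431775, 'cx': 319.397900080848, 'cy': 242.738000471122, 'tool_from_camera': array([[ 1.54953772e-04, -9.52626912e-01, -3.04141319e-01,
         8.48762513e+01],
       [ 9.99999988e-01,  1.51392560e-04,  3.52899862e-05,
         2.70552359e-02],
       [ 1.24265423e-05, -3.04141321e-01,  9.52626924e-01,
        -1.76747790e+02],
       [ 0.00000000e+00,  0.00000000e+00,  0.00000000e+00,
         1.00000000e+00]])}
wrist jig_corner 0.24 [496.9 271.4   3.3]
```

View pics/scene0.png

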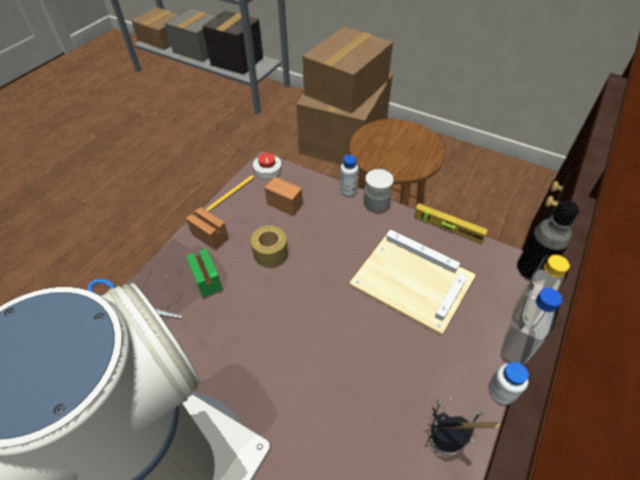

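View pics/side0.png

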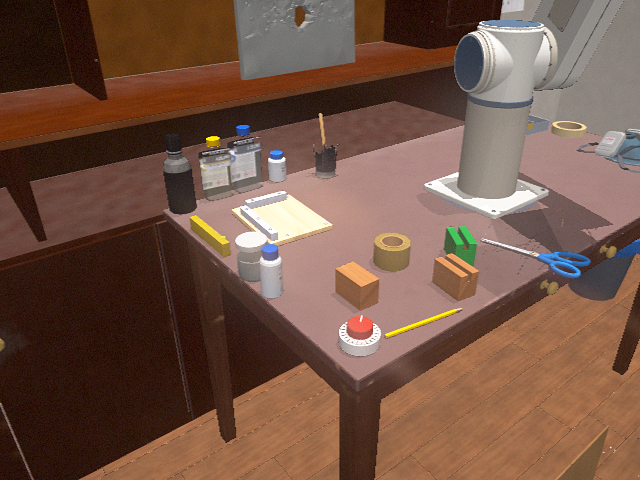

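The scene view shows the slotted wooden foot at about (207,228), the green look-alike at (203,273) and the plain foot at (284,195). The jig's base is around (413,280), with its corner near (462,272). The side view agrees: slotted foot (456,276), green (460,243), plain (356,284). I'll move the wrist over the wooden slotted foot, near (385,233).

```bash
python3 -m jog '-.18 -.17 0 0 0 0 -1;-.36 -.35 0 0 0 0 -1;-.54 -.53 0 0 0 0 -1;-.735 -.705 0 0 0 0 -1;-.735 -.705 0 0 0 0 -1'; python3 -m jog '-.18 -.17 0 0 0 0 -1;-.36 -.35 0 0 0 0 -1;-.54 -.53 0 0 0 0 -1;-.735 -.705 0 0 0 0 -1;-.735 -.705 0 0 0 0 -1;-.735 -.705 0 0 0 0 -1'
cat > h.py <<'E'
from workcell import *
import cv2,numpy as np
def cam(c):
    m=camera_model(c)
    if c=="wrist":
        o=get_obs();R=cv2.Rodrigues(np.array(o["orientation"]))[0];T=np.array(m["tool_from_camera"])
        return m,R@T[:3,:3],R@T[:3,3]+o["ee_pos"]
    return m,cv2.Rodrigues(np.array(m["orientation"]))[0],np.array(m["origin"])
def rays(c,M,uv):
    m,R,_=M;q=(np.atleast_2d(uv)-[m["cx"],m["cy"]])/m["fx"]
    if c=="wrist":
        r=np.linalg.norm(q,axis=1,keepdims=True)+1e-9;d=np.c_[q/r*np.sin(r),np.cos(r)]
    else: d=np.c_[q,np.ones(len(q))]
    return d@R.T
def plane(c,M,uv,z):
    d=rays(c,M,uv);return (M[2]+d*((z-M[2][2])/d[:,2:]))
def proj(c,M,P):
    m,R,o=M;p=(np.atleast_2d(P)-o)@R
    if c=="wrist":
        n=np.linalg.norm(p[:,:2],axis=1,keepdims=True)+1e-9;q=p[:,:2]/n*np.arctan2(n,p[:,2:])
    else:q=p[:,:2]/p[:,2:]
    return q*m["fx"]+[m["cx"],m["cy"]]
E
python3 - <<'E'
from h import *
M=cam("wrist");im=get_image("wrist");cv2.imwrite("pics/w1.png",im[:,:,::-1])
o=get_obs();print(o["t"],o["ee_pos"],o["orientation"])
for f in(pinpoint,look_for):
  for d in f("slotted_foot","wrist"):
    w=M[1]@d["xyz"]+M[2];print(f.__name__,d["confidence"],w.round(1),proj("wrist",M,w).round())
E
```

```text
t: 1.1
ee_pos: [291.0, 410.5, 207.8]
orientation: [0.498, 3.102, -0.003]
ft_force: [-0.5, 0.1, -0.0]
width: 87.9
grasp_force: 0.0
t: 1.7
ee_pos: [386.5, 234.7, 208.1]
orientation: [0.497, 3.102, 0.001]
ft_force: [0.5, 0.2, 0.2]
width: 87.7
grasp_force: 0.0
1.75 [385.95189277 235.58305821 208.05871008] [4.94438267e-01 3.10231720e+00 1.12795523e-03]
call 0.88 [386.3 235.2   5.3] [[320. 209.]]
call 0.85 [292.4 163.4  -1.6] [[227. 147.]]
call 0.49 [540.4 142.5  -1.5] [[287. 348.]]
call 0.94 [294.9 170.6  51.1] [[221. 150.]]
call 0.85 [385.1 235.5  53.7] [[320. 219.]]
```

View pics/w1.png

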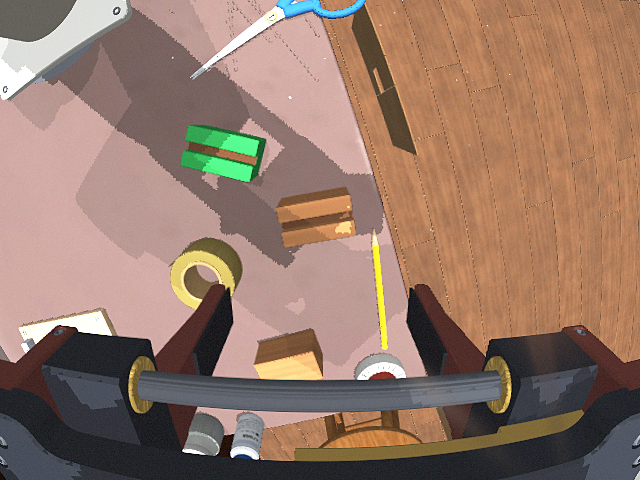

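The wrist view shows the wooden slotted foot at about (318,217), standing upright almost under the TCP, with the slot running nearly along image x. Green is at (222,152), the plain foot at (288,352) and the tape roll at (205,272). Next I'll fit box silhouettes to the masks to get the foot's pose and a coarse jig pose.

```bash
cat > fit.py <<'E'
from h import *
from scipy.optimize import minimize
import itertools
def box(cx,cy,z0,sx,sy,sz): return np.array([[cx+a*sx/2,cy+b*sy/2,z0+c*sz] for a,b,c in itertools.product((-1,1),(-1,1),(0,1))])
FOOT=[box(0,0,0,40,70,50)]
JIG=[box(0,0,0,150,190,12)]
LF=[box(61,14,12,16,150,18)]   # x from 53 to 69
SF=[box(-8,-77,12,100,16,18)]  # placeholder centre, refined below
def world(P,p):
    c,s=np.cos(p[2]),np.sin(p[2]);R=np.array([[c,-s,0],[s,c,0],[0,0,1]]);return P@R.T+[p[0],p[1],p[3]]
def sil(c,M,boxes,p):
    m=np.zeros((480,640),np.uint8)
    for b in boxes:
        h=cv2.convexHull(proj(c,M,world(b,p)).astype(np.float32));cv2.fillConvexPoly(m,np.round(h*16).astype(np.int32),255,cv2.LINE_AA,4)
    return m/255.
def cost(p,views,boxes):
    return sum(1-np.minimum(s,k).sum()/np.maximum(s,k).sum() for c,M,k in views for s in [sil(c,M,boxes,p)])
def fit(views,boxes,p0,d=(6,6,.15,4)):
    p0=np.array(p0,float)
    for _ in range(3):
        S=np.vstack([p0]+[p0+np.eye(4)[i]*d[i] for i in range(4)])
        r=minimize(cost,p0,args=(views,boxes),method="Nelder-Mead",options=dict(initial_simplex=S,maxiter=250,xatol=.01,fatol=1e-5));p0=r.x;d=np.array(d)/2
    return r.x,r.fun/len(views)
def near(target,c,M,w,n=60):
    u=proj(c,M,w)[0];best=None
    for d in outline_of(target,c):
        k=d["mask"];v=np.argwhere(k).mean(0)[::-1]
        if np.linalg.norm(v-u)<n and (best is None or np.linalg.norm(v-u)<best[0]): best=(np.linalg.norm(v-u),k,d["confidence"])
    return best
E
python3 - <<'E'
from fit import *
V={};J={}
for c in("scene","side","wrist"):
    M=cam(c)
    b=near("slotted_foot",c,M,[386,234,25],25)
    if b: V[c]=(c,M,b[1].astype(float));print(c,b[0],b[2],b[1].sum())
    if c!="wrist":
        b=near("jig",c,M,[480,-175,10],60)
        if b: J[c]=(c,M,b[1].astype(float));print("jig",c,b[0],b[2],b[1].sum())
        for t in("jig","jig_corner","long_fence","short_fence"):
            for d in pinpoint(t,c)[:1]:print(c,t,round(d["confidence"],2),(M[1]@d["xyz"]+M[2]).round(1))
for ks in list(itertools.combinations(V,1))+[tuple(V)]:
    r=[fit([V[k] for k in ks],FOOT,[386,234,y,0]) for y in(-1.2,-.6,0,.6,1.2)];r=min(r,key=lambda a:a[1]);print("foot",ks,r[0].round(3),round(r[1],4))
for ks in list(itertools.combinations(J,1))+[tuple(J)]:
    r=min([fit([J[k] for k in ks],JIG+LF+SF,[480,-175,y,0]) for y in(-.3,0,.3)],key=lambda a:a[1]);print("jig",ks,r[0].round(3),round(r[1],4))
E
```

```text
scene 1.7887116882199348 0.76 1070
jig scene 3.4211682727920762 0.65 7237
scene jig 0.57 [ 484.8 -178.3    1.5]
scene jig_corner 0.58 [ 529.8 -253.8   10.5]
scene long_fence 0.86 [ 549.6 -172.7    8.9]
scene short_fence 0.59 [ 474.7 -253.3   16.2]
side 0.6485259764043623 0.88 1576
jig side 2.5688863914040088 0.87 3159
side jig 0.62 [ 484.3 -174.     2.3]
side jig_corner 0.71 [ 528.7 -247.8   10.2]
side long_fence 0.7 [ 545.1 -166.6   15.3]
side short_fence 0.61 [ 477.8 -255.     9. ]
foot ('scene',) [ 4.10977e+02  2.59883e+02 -1.39000e-01 -4.07200e+01] 0.0482
foot ('side',) [ 3.81845e+02  2.28255e+02 -2.15000e-01 -3.25600e+00] 0.0554
foot ('scene', 'side') [ 3.86300e+02  2.31065e+02 -3.36600e+00  6.00000e-02] 0.0839
jig ('scene',) [ 4.94706e+02 -1.75848e+02 -7.70000e-02 -1.17400e+01] 0.016
jig ('side',) [ 4.59785e+02 -2.16445e+02 -6.10000e-02 -2.33530e+01] 0.0516
jig ('scene', 'side') [ 4.86557e+02 -1.77288e+02 -7.80000e-02  1.51000e-01] 0.0695
```

The foot's yaw is about -0.22 and the jig's about -0.08. The jaws must close along the foot's x, so I'll turn +85° about tool z and look again.

```bash
python3 -m jog '0 0 0 0 0 .28 -1;0 0 0 0 0 .56 -1;0 0 0 0 0 .84 -1;0 0 0 0 0 .95 -1'; python3 -m jog '0 0 0 0 0 .28 -1;0 0 0 0 0 .56 -1;0 0 0 0 0 .84 -1;0 0 0 0 0 .95 -1';python3 -m jog '0 0 0 0 0 .28 -1;0 0 0 0 0 .56 -1;0 0 0 0 0 .84 -1;0 0 0 0 0 .95 -1;0 0 0 0 0 .95 -1;0 0 0 0 0 .95 -1'
python3 - <<'E'
from fit import *
o=get_obs();M=cam("wrist");im=get_image("wrist");cv2.imwrite("pics/w2.png",im[:,:,::-1])
print(o["t"],o["ee_pos"],o["orientation"],o["qpos"].round(2))
for d in pinpoint("slotted_foot","wrist"):
    w=M[1]@d["xyz"]+M[2];print(d["confidence"],w.round(1),proj("wrist",M,w).round())
b=near("slotted_foot","wrist",M,[386,234,25],40)
if b:
    V=[("wrist",M,b[1].astype(float))]
    r=fit(V,FOOT,[386,234,-.2,0]);print(r)
    np.savez("v2.npz",R=M[1],o=M[2],k=b[1])
    for c in("scene","side"):
        M=cam(c);get_image(c);b=near("slotted_foot",c,M,[386,234,25],25)
        if b:V.append((c,M,b[1].astype(float)))
    print(len(V),fit(V,FOOT,r[0]))
u=proj("wrist",cam("wrist"),[386,234,50])[0].astype(int);x,y=np.clip(u-70,0,[500,340]);print(x,y)
cv2.imwrite("pics/w2c.png",cv2.resize(im[y:y+140,x:x+140,::-1],(560,560),interpolation=cv2.INTER_CUBIC))
E
```

```text
t: 2.9
ee_pos: [385.8, 235.0, 207.9]
orientation: [-1.248, -2.883, 0.0]
ft_force: [0.3, -0.7, -0.7]
width: 87.9
grasp_force: 0.0
t: 3.3
ee_pos: [385.8, 235.0, 207.9]
orientation: [-1.92, -2.487, 0.0]
ft_force: [-0.2, -0.2, -0.1]
width: 87.7
grasp_force: 0.0
t: 3.9
ee_pos: [385.7, 235.0, 207.9]
orientation: [-2.466, -1.946, 0.0]
ft_force: [0.2, 0.1, -0.1]
width: 87.6
grasp_force: 0.0
3.9 [385.74032882 235.02944838 207.86878187] [-2.46617513e+00 -1.94617008e+00  7.43953447e-05] [ 0.52  0.17  2.   -0.    0.98  0.76]
0.74 [295.  164.6   1.1] [[257. 285.]]
0.61 [388.8 231.6   2.3] [[324. 211.]]
(array([ 3.86305890e+02,  2.29131262e+02, -1.50116234e-01, -9.14333630e+00]), np.float64(0.040925450688446996))
3 (array([ 3.86543925e+02,  2.30947382e+02, -1.66541493e-01, -1.01339649e+00]), np.float64(0.0952917946036221))
250 150
```

View pics/w2c.png

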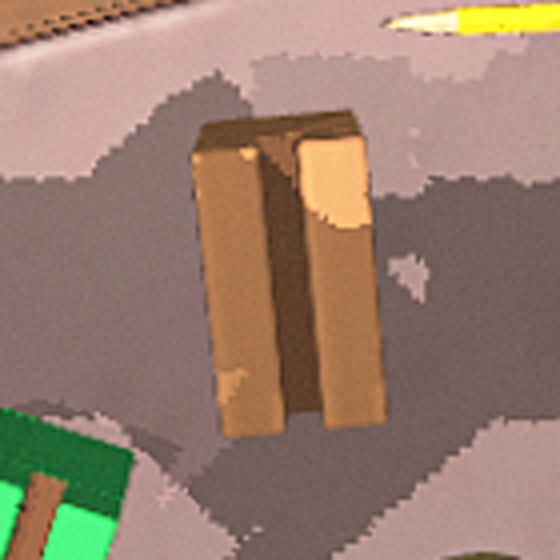

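The crop shows the foot upright with the slot on top. Its top-face corners are at full-image (298,188), (340.5,185), (305.5,259) and (346,256). I'll turn those into a pose.

```bash
python3 - <<'E'
from h import *
M=cam("wrist");P=np.array([[298.25,188],[340.5,185],[346.25,256],[305.5,259.25]])
for z in(46,50,54):
    Q=plane("wrist",M,P,z)[:,:2];print(z,Q.mean(0).round(1),[round(float(np.linalg.norm(Q[i]-Q[i-1])),1) for i in range(4)],
     "yaw",[round(float(np.arctan2(-(v)[0],v[1])),3) for v in(Q[0]-Q[3],Q[1]-Q[2])],[round(float(np.arctan2(v[1],v[0])),3) for v in(Q[0]-Q[1],Q[3]-Q[2])])
R=cv2.Rodrigues(get_obs()["orientation"])[0];print("tool x,y",R[:2,0],R[:2,1],np.arctan2(R[1,1],R[0,1]))
print(tip_extent)
E
```

```text
46 [386.9 230.3] [70.0, 39.0, 69.6, 39.7] yaw [-0.15, -0.14] [2.978, 2.99]
50 [387.2 231.3] [69.2, 38.5, 68.7, 39.2] yaw [-0.15, -0.14] [2.978, 2.99]
54 [387.4 232.3] [68.4, 38.1, 67.9, 38.8] yaw [-0.15, -0.14] [2.978, 2.99]
tool x,y [0.23375252 0.97229613] [ 0.97229612 -0.23375253] -0.23593535218173559
17.0
```

```bash
python3 -m jog '-.0165 .011 .2 0 0 -.164 -1;-.0165 .011 .4 0 0 -.164 -1;-.0165 .011 .55 0 0 -.164 -1;-.0165 .011 .7 0 0 -.164 -1;-.0165 .011 .8 0 0 -.164 -1;-.0165 .011 .834 0 0 -.164 -1;-.0165 .011 .834 0 0 -.164 -1'; python3 -m jog '0 0 0 0 0 0 1;0 0 0 0 0 0 1;0 0 0 0 0 0 1;0 0 0 0 0 0 1;0 0 0 0 0 0 1;0 0 0 0 0 0 1;0 0 0 0 0 0 1;0 0 0 0 0 0 1'
python3 - <<'E'
from h import *
o=get_obs();print(o["qpos"].round(2));R=cv2.Rodrigues(o["orientation"])[0];print(R.round(3))
E
```

```text
t: 4.95
ee_pos: [386.7, 231.1, 40.5]
orientation: [-2.382, -2.048, 0.003]
ft_force: [-0.2, -0.0, -0.3]
width: 87.5
grasp_force: 0.0
t: 5.75
ee_pos: [387.1, 231.4, 41.1]
orientation: [-2.382, -2.048, 0.0]
ft_force: [0.0, -0.4, 0.7]
width: 27.3
grasp_force: 0.0
[ 0.51  0.47  2.1  -0.    0.57  0.66]
[[ 0.15   0.989 -0.   ]
 [ 0.989 -0.15  -0.   ]
 [-0.    -0.    -1.   ]]
```

Width is below 40 mm with no grip force, so something is off. I'll look before doing anything else.

```bash
python3 - <<'E'
from h import *
M=cam("wrist");a=get_image("wrist");b=get_image("side")
print(get_obs()["width"],get_obs()["grasp_force"])
for c in("side","scene"):
    if c=="scene":get_image(c)
    m=cam(c)
    for d in pinpoint("slotted_foot",c):print(c,d["confidence"],(m[1]@d["xyz"]+m[2]).round(1))
u=proj("side",cam("side"),[387,231,25])[0].astype(int)
x,y=np.clip(u-[50,60],0,[540,360]);c=cv2.resize(b[y:y+120,x:x+100],(400,480))
cv2.imwrite("pics/g.png",np.hstack([cv2.resize(a[100:400,200:450],(400,480)),c])[:,:,::-1])
E
```

```text
19.30485168490179 0.0
side 0.69 [294.3 165.8   5. ]
side 0.6 [380.9 233.3   2.7]
scene 0.67 [295.5 163.9   2.2]
scene 0.66 [387.  231.    1.9]
```

View pics/g.png

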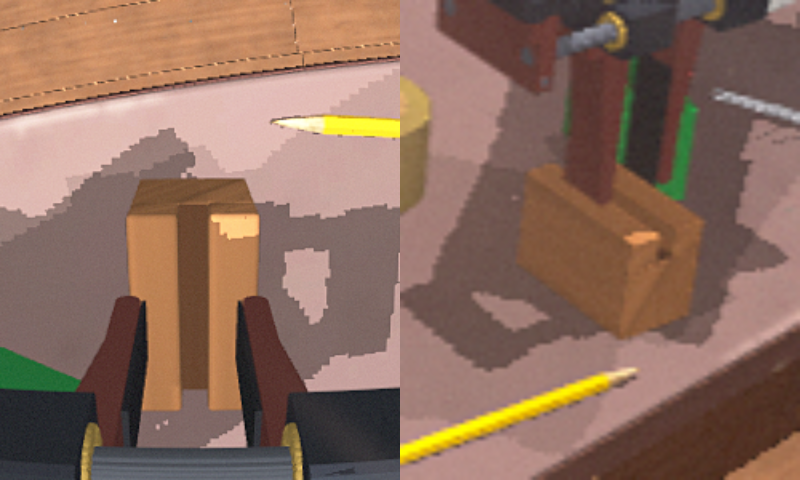

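Wrist view: both pads overlap the foot's top edges at rows 300-400 of the crop. Side view: the near finger seems to end at the foot's top edge, near (590,205). I'll project the expected fingertip points into the side view to check the real tip height.

```bash
python3 - <<'E'
from h import *
M=cam("side");u=proj("side",M,[387,231,25])[0].astype(int);x,y=np.clip(u-[50,60],0,[540,360])
cr=lambda P:((proj("side",M,P)-[x,y])*4+[400,0]).round()
ax=np.array([.989,-.15,0]);ay=np.array([.15,.989,0]);c=np.array([387,231,0])
for n,s in(("inner",13),("outer",26)):
    for z in(24,50,54): print(n,z,cr([c+s*ax+ay*k+[0,0,z] for k in(-10,10)]).tolist())
print("top",cr([c+a*20*ax+b*35*ay+[0,0,50] for a,b in((1,-1),(1,1),(-1,1),(-1,-1))]).tolist())
o=get_obs();print(o["width"],o["grasp_force"],o["ee_pos"],o["ft_force"],o["t"])
E
```

```text
inner 24 [[564.0, 240.0], [594.0, 262.0]]
inner 50 [[570.0, 189.0], [601.0, 211.0]]
inner 54 [[571.0, 182.0], [602.0, 203.0]]
outer 24 [[540.0, 248.0], [570.0, 270.0]]
outer 50 [[546.0, 197.0], [577.0, 219.0]]
outer 54 [[547.0, 189.0], [578.0, 211.0]]
top [[520.0, 167.0], [628.0, 243.0], [700.0, 218.0], [591.0, 145.0]]
7.5338230032312605 0.0 [387.05349687 231.36469105  41.04078943] [0.01046839 0.3069056  0.081958  ] 6.0
```

The near finger's tip projects to z≈54, though the stated tip extent puts it at 24. The wrist views agree: the pad ends sit about 13 mm behind the TCP, not 17 mm ahead, so the fingers closed in the air just over the foot. There was no contact force. I'll reopen, go down 14 mm (safe on either reading) and check again.

```bash
python3 -m jog '0 0 0 0 0 0 -1;0 0 0 0 0 0 -1;0 0 0 0 0 0 -1;0 0 0 0 0 0 -1;0 0 0 0 0 0 -1;0 0 0 0 0 0 -1;0 0 0 0 0 0 -1;0 0 0 0 0 0 -1'; python3 -m jog '0 0 0 0 0 0 -1;0 0 0 0 0 0 -1;0 0 0 0 0 0 -1;0 0 .035 0 0 0 -1;0 0 .07 0 0 0 -1;0 0 .07 0 0 0 -1;0 0 .07 0 0 0 -1'
python3 - <<'E'
from h import *
b=get_image("side");a=get_image("scene");o=get_obs();print(o["width"],o["ee_pos"])
R=cv2.Rodrigues(o["orientation"])[0];out=[]
for c,im in(("scene",a),("side",b)):
    M=cam(c);u=proj(c,M,[387,231,25])[0].astype(int);x,y=np.clip(u-[50,60],0,[540,360])
    out.append(cv2.resize(im[y:y+120,x:x+100],(400,480),interpolation=cv2.INTER_CUBIC))
    for tz in(17,2,-13):
        P=[o["ee_pos"]+R@[k,s*(o["width"]/2),tz] for s in(1,-1) for k in(-10,10)]
        print(c,tz,((proj(c,M,P)-[x,y])*4+[400*(c=="side"),0]).round().tolist())
cv2.imwrite("pics/g2.png",np.hstack(out)[:,:,::-1])
E
```

```text
t: 6.8
ee_pos: [387.1, 231.4, 41.1]
orientation: [2.382, 2.048, -0.0]
ft_force: [-0.5, -0.4, 0.3]
width: 67.9
grasp_force: 0.0
t: 7.5
ee_pos: [386.8, 231.2, 26.6]
orientation: [-2.382, -2.048, 0.002]
ft_force: [-0.2, -0.2, -0.4]
width: 88.0
grasp_force: 0.0
87.79948725398033 [387.10163226 231.36931248  26.99128554]
scene 17 [[284.0, 218.0], [257.0, 201.0], [156.0, 322.0], [129.0, 302.0]]
scene 2 [[279.0, 199.0], [252.0, 181.0], [149.0, 302.0], [122.0, 283.0]]
scene -13 [[274.0, 179.0], [247.0, 161.0], [143.0, 283.0], [115.0, 264.0]]
side 17 [[506.0, 286.0], [535.0, 309.0], [658.0, 232.0], [689.0, 253.0]]
side 2 [[509.0, 257.0], [539.0, 280.0], [663.0, 204.0], [694.0, 225.0]]
side -13 [[512.0, 228.0], [542.0, 251.0], [667.0, 176.0], [698.0, 197.0]]
```

View pics/g2.png

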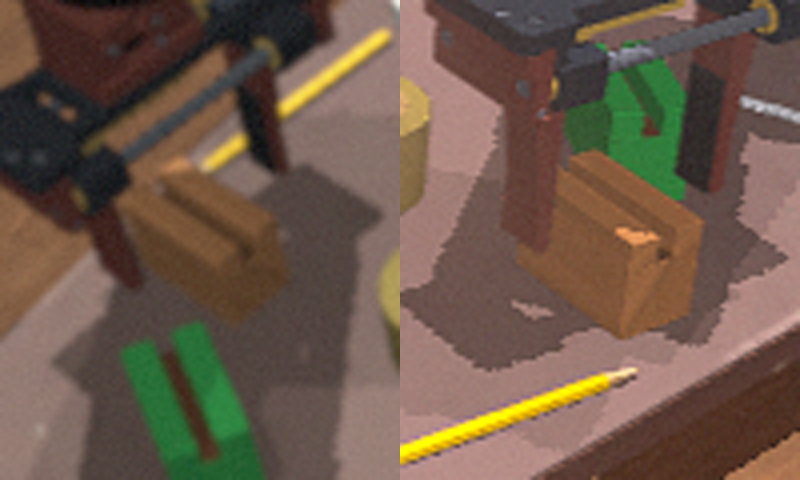

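Both views put the fingertips at the rows projected for 13 mm behind the TCP, so the tips are now at z≈40. I'll go down 16 mm more (tips at about 24) and grip.

```bash
python3 -m jog '0 0 .04 0 0 0 -1;0 0 .08 0 0 0 -1;0 0 .08 0 0 0 -1;0 0 .08 0 0 0 1;0 0 .08 0 0 0 1;0 0 .08 0 0 0 1;0 0 .08 0 0 0 1;0 0 .08 0 0 0 1'; python3 -m jog '0 0 0 0 0 0 1;0 0 0 0 0 0 1;0 0 0 0 0 0 1;0 0 0 0 0 0 1'
```

```text
t: 8.4
ee_pos: [387.2, 231.4, 11.2]
orientation: [2.382, 2.048, 0.0]
ft_force: [-0.6, 0.3, -0.1]
width: 51.3
grasp_force: 0.0
t: 8.8
ee_pos: [387.2, 231.5, 11.2]
orientation: [2.382, 2.048, 0.0]
ft_force: [0.1, -0.1, 2.2]
width: 40.1
grasp_force: 30.0
```

It's held: width 40.1, grip force 30 N. Now I'll lift high and carry it to hover over the jig for a wrist measurement.

```bash
python3 -m jog '0 0 -.1 0 0 0 1;0 0 -.3 0 0 0 1;0 0 -.55 0 0 0 1;0 0 -.8 0 0 0 1;0 0 -1 0 0 0 1;0 0 -1 0 0 0 1'; python3 -m jog '-.15 .06 -.1 0 0 0 1;-.35 .14 -.2 0 0 0 1;-.55 .21 -.3 0 0 0 1;-.75 .29 -.4 0 0 0 1;-.9 .35 -.445 0 0 0 1'; python3 -m jog '-.2 .08 0 0 0 0 1;-.4 .16 0 0 0 0 1;-.64 .25 0 0 0 0 1;-.64 .25 0 0 0 0 1'; python3 -m jog '-.2 .08 0 0 0 0 1;-.4 .16 0 0 0 -.137 1;-.64 .25 0 0 0 -.137 1;-.64 .25 0 0 0 -.137 1;-.64 .25 0 0 0 -.137 1;-.64 .25 0 0 0 -.137 1'
python3 - <<'E'
from fit import *
im=get_image("wrist");M=cam("wrist");cv2.imwrite("pics/w3.png",im[:,:,::-1]);V=[]
SF[0]=box(-5,-77,12,100,16,18)
for t in("jig","jig_corner","long_fence","short_fence"):
    for d in pinpoint(t,"wrist")[:1]:print(t,d["confidence"],(M[1]@d["xyz"]+M[2]).round(1))
b=near("jig","wrist",M,[486,-177,10],80)
if b: print(b[0],fit([("wrist",M,b[1].astype(float))],JIG+LF+SF,[486,-177,-.078,0]))
cv2.imwrite("pics/w3.png",im[:,:,::-1]);np.savez("w3.npz",R=M[1],o=M[2])
E
```

```text
t: 9.4
ee_pos: [390.0, 233.0, 216.1]
orientation: [2.38, 2.047, 0.015]
ft_force: [-0.2, 0.3, -1.6]
width: 40.3
grasp_force: 30.0
t: 9.9
ee_pos: [429.6, 40.9, 300.5]
orientation: [2.382, 2.047, 0.001]
ft_force: [1.1, 0.3, -1.0]
width: 39.8
grasp_force: 30.0
t: 10.3
ee_pos: [459.8, -95.7, 298.6]
orientation: [-2.387, -2.042, 0.003]
ft_force: [-1.5, 0.2, -1.6]
width: 39.6
grasp_force: 30.0
t: 10.9
ee_pos: [489.1, -223.8, 299.0]
orientation: [-2.305, -2.131, 0.001]
ft_force: [-0.6, 1.1, -1.5]
width: 39.7
grasp_force: 30.0
jig 0.77 [ 477.2 -180.    -2.9]
jig_corner 0.68 [ 530.7 -247.2   11.6]
long_fence 0.74 [ 544.8 -168.1   18.2]
short_fence 0.87 [ 472.6 -250.3   15.7]
4.390270259056678 (array([ 4.86035720e+02, -1.75185052e+02, -7.86753896e-02, -6.65100334e+00]), np.float64(0.03929018781675264))
```

View pics/w3.png

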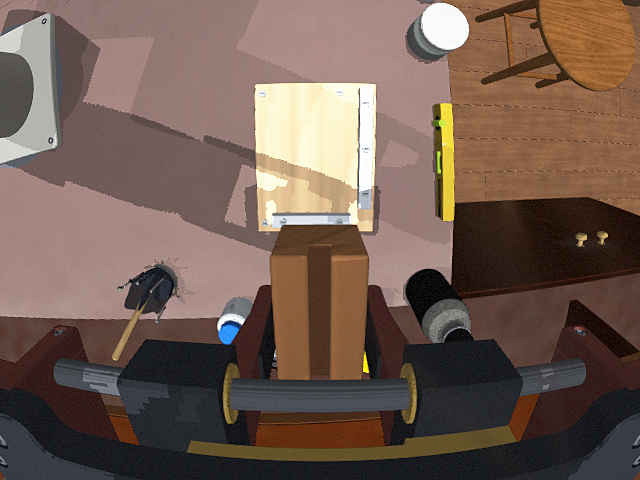

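The view shows the foot held straight between the pads at about (320,300). The jig spans (255,83)-(376,233), with its long fence at x 358-375 and its short fence at about y 213-228. A zoom on the fences comes next.

```bash
python3 - <<'E'
import cv2
im=cv2.imread("pics/w3.png")
a=cv2.resize(im[75:240,250:390],None,fx=3.6,fy=3.6,interpolation=cv2.INTER_CUBIC);cv2.imwrite("pics/w3c.png",a);print(a.shape)
E
```

```text
(594, 504, 3)
```

View pics/w3c.png

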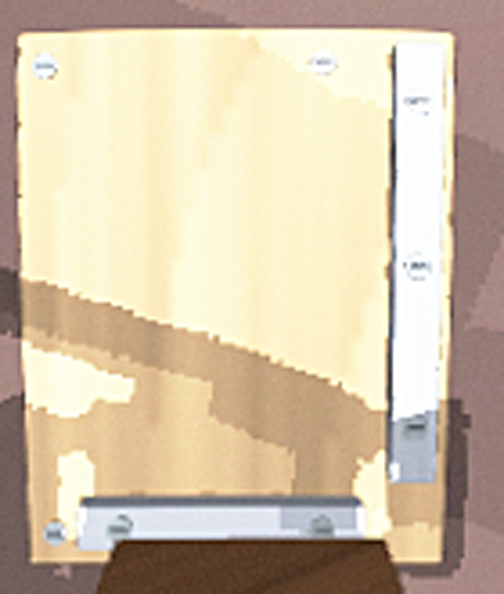

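In the crop the long fence's inner face is the line x≈392 at the top to 388 at the bottom. The short fence's inner face lies at y≈497 (base) and 507 (top edge). I'll convert those with the calibration.

```bash
python3 - <<'E'
from h import *
z=np.load("w3.npz");M=(camera_model("wrist"),z["R"],z["o"])
f=lambda p,h:plane("wrist",M,np.array(p)/3.6+[250,75],h)[:,:2]
def yaw(v):return np.arctan2(-v[0],v[1])
def yx(v):return np.arctan2(v[1],v[0])
L=f([(392,45),(387,478)],12);S=f([(85,498),(357,497)],12);St=f([(85,507),(360,507)],30);Lt=f([(396,45),(396,465)],30)
B=f([(18,35),(453,35),(443,562),(33,562)],12)
print("L",L.round(1),yaw(L[0]-L[1]),"Lt",Lt.round(1),yaw(Lt[0]-Lt[1]));print("S",S.round(1),yx(S[1]-S[0]),"St",St.round(1),yx(St[1]-St[0]))
print("B",B.round(1),B.mean(0),[np.linalg.norm(B[i]-B[i-1]).round(1) for i in range(4)],"yaws",yaw(B[0]-B[3]),yaw(B[1]-B[2]),yx(B[1]-B[0]),yx(B[2]-B[3]))
for a,b in((L,S),(Lt,St)):
    t=np.linalg.solve(np.c_[a[1]-a[0],-(b[1]-b[0])],b[0]-a[0]);print("corner",a[0]+t[0]*(a[1]-a[0]))
o=get_obs();print(o["ee_pos"]);R=cv2.Rodrigues(o["orientation"])[0];print(np.arctan2(R[1,1],R[0,1]))
E
```

```text
L [[ 546.7  -91.9]
 [ 535.3 -244. ]] -0.07447875865369585 Lt [[ 546.   -93.9]
 [ 537.1 -235.6]] -0.06268249101397524
S [[ 427.3 -243. ]
 [ 524.2 -250.2]] -0.07422056422477116 St [[ 429.6 -242.1]
 [ 524.  -249.5]] -0.07782096742341277
B [[ 419.7  -77.3]
 [ 567.9  -89.3]
 [ 554.2 -276.6]
 [ 405.6 -265.1]] [ 486.86747205 -177.08598525] [np.float64(188.4), np.float64(148.7), np.float64(187.8), np.float64(149.0)] yaws -0.07512489959277568 -0.07312094767754364 -0.08074738022965058 -0.0768902600690066
corner [ 534.81067558 -250.97437974]
corner [ 536.18407343 -250.44997583]
[ 489.89243617 -224.33151223  300.25755913]
-0.0774163638322222
```

```bash
python3 -m jog '.05 .03 .15 0 0 0 1;.1 .06 .35 0 0 0 1;.1215 .075 .55 0 0 0 1;.1215 .075 .75 0 0 0 1;.1215 .075 .9 0 0 0 1;.1215 .075 .95 0 0 0 1;.1215 .075 .95 0 0 0 1;.1215 .075 .95 0 0 0 1'
python3 - <<'E'
from fit import *
z=np.load("w3.npz");M=(camera_model("wrist"),z["R"],z["o"])
print("bottle base approx",plane("wrist",M,[[408,275],[435,268]],0).round())
o=get_obs();print(o["ee_pos"],o["ft_force"])
for c in("scene","side","wrist"):
    get_image(c);M=cam(c)
    for d in pinpoint("slotted_foot",c):
        w=M[1]@d["xyz"]+M[2]
        if w[1]<0:print(c,d["confidence"],w.round(1))
E
```

```text
t: 12.0
ee_pos: [507.7, -202.5, 111.4]
orientation: [2.306, 2.131, 0.001]
ft_force: [0.3, -0.3, -1.1]
width: 39.9
grasp_force: 30.0
bottle base approx [[ 604. -348.    0.]
 [ 644. -341.    0.]]
[ 507.72875466 -202.46028189  111.37687637] [ 0.29177756 -0.3469476  -1.08312571]
scene 0.65 [ 505.6 -201.6   99.5]
side 0.57 [ 501.1 -199.4  105.7]
wrist 0.93 [ 509.8 -199.5  104.5]
```

The pinpoint heights (about 100-105) agree with TCP z minus 11. I'll descend to just above the base, then ease down to contact.

```bash
python3 -m jog '0 0 .15 0 0 0 1;0 0 .3 0 0 0 1;0 0 .38 0 0 0 1;0 0 .41 0 0 0 1;0 0 .41 0 0 0 1;0 0 .41 0 0 0 1'; python3 -m jog '0 0 .012 0 0 0 1;0 0 .022 0 0 0 1;0 0 .026 0 0 0 1;0 0 .026 0 0 0 1;0 0 .026 0 0 0 1'
```

```text
t: 12.9
ee_pos: [507.4, -202.4, 28.9]
orientation: [2.306, 2.131, 0.001]
ft_force: [0.6, 0.2, -1.1]
width: 39.7
grasp_force: 30.0
t: 13.4
ee_pos: [506.9, -202.2, 23.2]
orientation: [2.307, 2.132, 0.0]
ft_force: [0.4, 0.5, 1.8]
width: 39.6
grasp_force: 30.0
```

Light base contact (about 3 N). I'll now slide toward both fences.

```bash
python3 -m jog '-.015 .015 0 0 0 0 1;-.03 .03 0 0 0 0 1;-.04 .04 0 0 0 0 1;-.045 .045 0 0 0 0 1;-.045 .045 0 0 0 0 1'; python3 -m jog '-.005 .005 0 0 0 0 1;-.01 .01 0 0 0 0 1;-.01 .01 0 0 0 0 1'
```

```text
t: 13.9
ee_pos: [515.4, -212.2, 23.2]
orientation: [2.307, 2.132, 0.0]
ft_force: [-0.9, 0.0, 6.6]
width: 39.8
grasp_force: 30.0
t: 14.2
ee_pos: [516.5, -213.4, 23.2]
orientation: [-2.307, -2.13, -0.0]
ft_force: [-3.3, 5.6, 9.8]
width: 40.0
grasp_force: 30.0
```

```bash
python3 -m jog '-.003 .005 -.002 0 0 0 1;-.003 .008 -.002 0 0 0 1;-.003 .008 -.002 0 0 0 1'; python3 -m jog '0 .003 -.001 0 0 0 1;0 .005 -.001 0 0 0 1;0 .005 -.001 0 0 0 1'; python3 -c "
from workcell import *
for i in range(4):
    get_image('wrist');o=get_obs();print(o['ee_pos'].round(2),o['ft_force'].round(1),o['moment'].round(2),o['orientation'].round(4))"
```

```text
t: 14.5
ee_pos: [516.8, -213.4, 23.2]
orientation: [-2.305, -2.129, 0.001]
ft_force: [-5.0, 6.4, 9.3]
width: 39.9
grasp_force: 30.0
t: 14.8
ee_pos: [516.8, -213.4, 23.3]
orientation: [-2.304, -2.128, 0.003]
ft_force: [-8.9, 6.2, 12.4]
width: 40.0
grasp_force: 30.0
[ 516.78 -213.43   23.27] [-7.3  5.5 11. ] [ 0.87  1.41 -0.3 ] [-2.3039 -2.1276  0.003 ]
[ 516.83 -213.41   23.25] [-7.7  6.1 10.5] [ 0.82  1.41 -0.24] [-2.3039 -2.1277  0.003 ]
[ 516.8  -213.4    23.26] [-7.3  5.6 10.7] [ 0.83  1.44 -0.29] [-2.3038 -2.1277  0.003 ]
[ 516.8  -213.39   23.26] [-8.   4.4 11.6] [ 0.8   1.35 -0.23] [-2.3039 -2.1276  0.003 ]
```

It has stopped on both fences, at the predicted place: about 8 N on the long fence and 5 N on the short one. I'll trim both up to about 10 N.

```bash
python3 -m jog '-.004 .002 -.001 0 0 0 1;-.0075 .0035 -.001 0 0 0 1;-.0075 .0035 -.001 0 0 0 1;-.0075 .0035 -.001 0 0 0 1'; python3 -c "
from workcell import *
for i in range(4):
    get_image('wrist');o=get_obs();f=o['ft_force'];print(o['ee_pos'].round(2),(f[0]*.997-f[1]*.077).round(1),(f[1]*.997+f[0]*.077).round(1),f[2].round(1),o['moment'].round(2),o['orientation'].round(4))"
```

```text
t: 15.4
ee_pos: [516.8, -213.5, 23.3]
orientation: [-2.303, -2.125, 0.002]
ft_force: [-7.2, 13.3, 12.7]
width: 39.9
grasp_force: 30.0
[ 516.82 -213.54   23.35] -8.0 12.2 12.0 [ 2.02  1.36 -0.29] [-2.3026 -2.1255  0.0024]
[ 516.77 -213.49   23.31] -9.3 12.0 12.8 [ 2.06  1.29 -0.31] [-2.3024 -2.1255  0.0025]
[ 516.79 -213.52   23.34] -9.4 11.6 13.1 [ 2.04  1.3  -0.3 ] [-2.3026 -2.1254  0.0024]
[ 516.8  -213.52   23.33] -8.9 13.1 12.7 [ 2.08  1.39 -0.25] [-2.3026 -2.1254  0.0024]
```

Forces are close: 9 N and 12 N, with 13 N down. The tool has leaned slightly, so I'll compute a correction to keep the foot flat.

```bash
cat > chk.py <<'E'
from h import *
for i in range(3):
    get_image('wrist');o=get_obs();f=o['ft_force'];R=cv2.Rodrigues(o['orientation'])[0]
    d=np.cross(R.T@[0,0,-1],[0,0,-1.]) ; d=np.cross([0,0,1.],R.T@[0,0,-1.])
    print(o['ee_pos'].round(2),"Fj",(f[0]*.997-f[1]*.077).round(1),(f[1]*.997+f[0]*.077).round(1),f[2].round(1),"turn to vertical (tool x,y, frac)",(d[:2]/.5236).round(4),"yaw",np.arctan2(R[1,1],R[0,1]).round(4))
E
python3 chk.py
```

```text
[ 516.8  -213.52   23.35] Fj -9.1 11.9 12.9 turn to vertical (tool x,y, frac) [-0.0132 -0.0081] yaw -0.0799
[ 516.82 -213.52   23.34] Fj -9.2 12.1 13.2 turn to vertical (tool x,y, frac) [-0.0132 -0.0082] yaw -0.08
[ 516.79 -213.5    23.34] Fj -8.2 11.9 13.0 turn to vertical (tool x,y, frac) [-0.0133 -0.0082] yaw -0.08
```

```bash
python3 -m jog '0 .001 -.001 -.007 -.004 0 1;0 .002 -.002 -.013 -.008 0 1;0 .002 -.002 -.013 -.008 0 1;0 .002 -.002 -.013 -.008 0 1'; python3 chk.py
```

```text
t: 16.15
ee_pos: [516.8, -213.6, 23.2]
orientation: [-2.308, -2.13, 0.001]
ft_force: [-7.3, 10.7, 8.6]
width: 40.0
grasp_force: 30.0
[ 516.83 -213.53   23.22] Fj -8.4 11.1 8.4 turn to vertical (tool x,y, frac) [-0.0017 -0.0004] yaw -0.08
[ 516.8  -213.54   23.25] Fj -6.8 11.0 7.9 turn to vertical (tool x,y, frac) [-0.0018 -0.0003] yaw -0.0799
[ 516.8  -213.55   23.22] Fj -7.4 11.6 8.4 turn to vertical (tool x,y, frac) [-0.0018 -0.0004] yaw -0.08
```

The tool is vertical again. I'll bring up the push on the long fence.

```bash
python3 -m jog '0 .003 0 -.002 -.001 0 1;0 .005 0 -.002 -.001 0 1;0 .005 0 -.002 -.001 0 1;0 .005 0 -.002 -.001 0 1'; python3 chk.py
```

```text
t: 16.7
ee_pos: [516.8, -213.5, 23.2]
orientation: [-2.308, -2.13, 0.002]
ft_force: [-9.4, 11.5, 11.5]
width: 39.6
grasp_force: 30.0
[ 516.82 -213.54   23.21] Fj -10.9 10.2 11.6 turn to vertical (tool x,y, frac) [-0.0032  0.0001] yaw -0.08
[ 516.83 -213.54   23.22] Fj -11.1 9.8 11.3 turn to vertical (tool x,y, frac) [-0.0032  0.0001] yaw -0.0799
[ 516.82 -213.54   23.2 ] Fj -12.0 10.0 11.7 turn to vertical (tool x,y, frac) [-0.0032  0.0001] yaw -0.0799
```

Both pushes are about 10-11 N and steady. One last look before handing in.

```bash
python3 - <<'E'
from h import *
out=[]
for c in("scene","side"):
    im=get_image(c);M=cam(c);u=proj(c,M,[517,-214,30])[0].astype(int);x,y=np.clip(u-[50,60],0,[540,360])
    out.append(cv2.resize(im[y:y+120,x:x+100],(400,480),interpolation=cv2.INTER_CUBIC))
cv2.imwrite("pics/fin.png",np.hstack(out)[:,:,::-1])
E
```

```text
(no output)
```

View pics/fin.png

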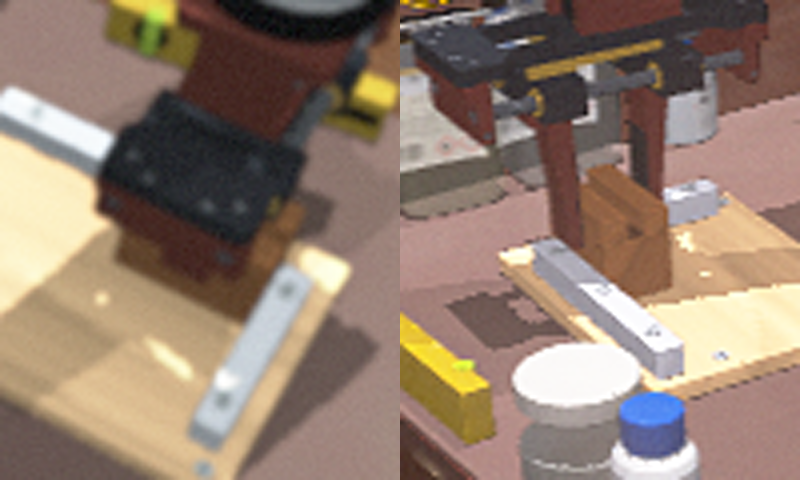

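The foot sits in the corner, slot up and parallel to the long fence. It touches both fences (scene: short fence at about (265,320); side: long fence at about (590,290)), and the fingers are clear above them.

```bash
python3 -c "
from workcell import *
print(close_job())"
```

```text
the job is handed in; nothing more can be done
None
```

The job is handed in: the slotted wooden foot is upright in the jig corner, slot up and parallel to the long fence, still held there with about 11 N on the long fence, 10 N on the short fence and 12 N down on the base; the plain foot and everything else on the table were left alone.

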